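Bed a lino printing block in the registration board

ROBOT

A 6-joint arm with a two-finger parallel gripper is mounted at the origin on the work surface. World frame = base frame: x ahead of the robot, y to its left, z up, the work surface at z = 0. Lengths are in m, angles in rad, forces in N, time in s.
With the tool pointing down it reaches from about 0.35 to 0.775 m from the base axis. Payload 5.5 kg.
Tool frame: the origin (TCP) lies at the very end of the fingers, on their centre line; the grasp point (between the pads) lies 19 mm behind it; z points along the fingers, y is the line along which they close (so a half turn about z gives the same grasp; the last joint's range is limited). The gripper opens to 85 mm and grips with 20 to 120 N. Pads are 22 mm wide; open, the fingers measure 114 mm over their backs; the gripper's body (76 mm by 85 mm) begins 54 mm behind the grasp point. The pads swing forward as they close: fully open they stand 13 mm farther back than shut.
Start: joints at [1.09, 0.313, 0.046, 1.304, 0, 1.431], TCP at [0.192, 0.542, 0.231] pointing down, gripper open.
Joint ranges: [-2.76, 2.76], [-0.86, 1.69], [-1.03, 1.26], [-2.2, 2.34], [-1.47, 1.5], [-3.14, 3.14]. Speed limits (rad/s): [2.57, 2.57, 3.14, 3.14, 3.14, 3.14].

INTERFACE

Orientations are given as a unit quaternion [w, x, y, z].
In Python, from workcell import get_state, read_camera, calibration, hand_in gives the robot as it stands.
- The arm moves only by the tool drive_tool, never from a script. Its argument "deltas" is a list that holds one entry, the list of rows, each a list of 7 numbers: the closure in counts, from 0 (fully open) to 255 (shut), then the shift along the tool's x, y, z in m, then the turn, a rotation vector about the tool's x, y, z in degrees. A call has 1 to 12 rows; each row is the pose to reach, as a shift and turn from the pose commanded when the call began, along the tool's axes at that moment; what a row does not reach only later rows make up. A row lasts 1/8 s, in which the tool goes at most 62.5 mm and 10.7 degrees, less where a joint would pass 70% of its speed; a pose out of reach is approached as far as the arm can. A call with a gripper value outside its range is refused whole. The fingers move at their own pace and stop on an object; "newtons" is the grip in N (left out, the last holds). Time passes only in rows, so rows that repeat a pose let the fingers close. It gives the time, the measured TCP pose, the force, the opening and the grip force at its end, in the units of the state.
- get_state(): the state, without advancing time (a new reading comes with each control period).
- read_camera(name): name is "side" or "top" or "wrist"; returns (picture, depth): 400x640x3 uint8, red, green, blue; 400x640 float32, m along the optical axis (not along the pixel's ray), 0 where there is no reading.
- calibration(name): a dict with "mtx" (3x3 intrinsics, pixels), "k1" (the pictures are not rectified: a ray, as slopes to the right and down, at radius r is drawn at 1 + k1 r^2 times it, then the intrinsics apply), "world_from_camera" (4x4, takes a point from camera to world coordinates). Camera axes: x right, y up, looking along -z (the intrinsics and any distortion apply to the point x, -y, -z); pixel columns grow to the right and rows downward; lengths in m; the calibration is good to about 2 mm. A picture is of the moment at which its call begins: read the wrist's pose just before it. calibration takes no time and is no camera call; for the wrist camera it gives the pose at the moment of the call.
- hand_in(): hands the job in; it is judged then, once.
The state is a dict: "clock": time; "joint_pos": joint angles; "qvel": joint speeds; "tau": joint torques, N m; "tcp_pos": TCP position; "orientation": TCP orientation; "wrist_force": force on the tool from outside, world axes, zero at the start; "ft_torque": the same for the moment, N m; "finger_gap": finger opening in m; "grip_force": force on a finger pad.
Only numpy, scipy, OpenCV 4.12 (cv2) and the standard library are available. Lean on these libraries where they do the work, as an engineer would, in place of code of your own. Each camera call takes 0.05 s, during which the arm holds its last target. There are 200 camera calls.

TASK

Take the tall printing block with the green carved face out of the rack and lay it down gently on the bare table, carved face up, without letting it drop or topple. Then take it again by its long sides, lower it fully home, flat and square, into the well of the registration board, and let go. Check with closed fingers that it does not rock: press down on its far left corner and then on its near right corner (as seen from the robot), leave it seated, and leave the other blocks, the glue bottle and the ink roller where they are.

Things in the scene. Friction and masses are not known exactly. Their poses are not given: they have to be found in the camera images.
- block: Tall printing block, brown wood with green carved face, 110 x 60 x 24 mm, 0.09 to 0.16 kg, standing on a short end (its foot) in the rack. Origin: centre of the foot. z along the 110 mm, foot to head (up at first); x out of the carved face (face at x = +12 mm, plain back at -12 mm; at first roughly away from the robot); y along the 60 mm. May go into the well either end first.
- block_back (a point): Centre of the block's plain back face (block frame x = -12, y = 0, z = 55 mm); axes as the block's. It lies on the centre of the well's floor when the block is home.
- rack: Fixed wooden rack, left or right: base 176 (x) x 84 x 12 mm, origin under its centre, +x roughly away from the robot. Five pairs of 10 mm dowels at y = -19 and 19 mm, tops 62 mm above the table, make four 26 mm slots at x = -54, -18, 18, 54 mm. Blocks stand on the base, carved faces to +x, centred in y; their narrow sides, 60 mm apart, are free to grip above the dowels.
- board: Fixed plywood registration board, left or right, 9 mm thick, x -110 to 140 mm, y -85 to 85 mm; origin on the table under the well's centre; +x roughly away from the robot, +y roughly to its left. Wooden guide strips 20 mm wide, tops 21 mm above the table, frame the well. A steel bar with two paper pins (17 mm above the table) crosses the +x end.
- well (a point): Centre of the well's floor, 9 mm above the table, axes as the board's. The well is 113 mm (x) by 63 mm (y), 12 mm deep; the strips' upper inner edges are bevelled as a lead-in, 3.5 mm wide and 6 mm high. The middle 50 mm of both long sides is open down to the board for the fingers. The block at home stands 12 mm above the strips, top 33 mm above the table.
- far_left (a point): Point on the upper face of the block at home: far left corner as seen from the robot (board +x, +y), 12 mm in from the end, 11 mm from the side, 33 mm above the table. Press within 15 mm of it, with closed fingers, by 3 N or more.
- near_right (a point): The same for the near right corner (board -x, -y), diagonally opposite.
- block_red: Bystander: shorter block with a red carved face, 80 x 60 x 24 mm, standing in another slot. Origin: centre of its foot, axes as the tall block's.
- block_grey: Bystander: shorter block with a grey carved face, 70 x 60 x 24 mm, standing in another slot. Origin: centre of its foot, axes as the tall block's.
- glue: Bystander: standing white glue bottle with a blue nozzle, 50 mm across, 150 mm tall. Origin: centre of its base.
- roller: Bystander: ink roller lying on the table, black roller 70 mm wide, 32 mm across, red handle reaching to 115 mm along its -x. Origin on the table under the middle of the black roller.
Things that resemble listed ones, but are neither listed nor needed, are in the scene too. What is shaped like the block but purple is not meant.

How it is judged:
By the outcome, as a careful person would: the job done as asked, in the order asked, and still so for the second after the job is handed in, with the robot touching nothing.
It also fails if it takes over 72 s, if anything falls off the work surface, if the arm or the gripper's body presses on something with over 40 N, if the wrist force passes 120 N, or if a joint passes its speed limit or range.

## Working session

There is one attempt and no reset: what is moved stays moved. The work goes in short steps, Python scripts to look and compute and a tool call to move; the robot and the scene stay as the last step left them, time stands still between calls to the robot, and variables do not carry over. Pictures are saved under pics/ and viewed, at most 10 in all, crops included, and the job is handed in when it is done.

Besides the shell and the picture viewer there is one more tool, called after ">>>" by a JSON object that holds its "name" and its "arguments". drive_tool: Moves the arm, as the interface text tells. Its arguments: {"type":"object","properties":{"deltas":{"type":"array","items":{"type":"array","items":{"type":"array","items":{"type":"number"}}}},"newtons":{"type":"number"}},"required":["deltas"]}

```bash
mkdir -p pics; cat > h.py <<'E'
import numpy as np, cv2
from workcell import get_state, read_camera, calibration, hand_in
from scipy.spatial.transform import Rotation as R
def look(n,name):
    c=calibration(n); im,d=read_camera(n)
    cv2.imwrite(f'pics/{name}.png',im[:,:,::-1]); np.savez(f'pics/{name}.npz',im=im,d=d,T=c['world_from_camera'],K=c['mtx'],k1=c['k1'])
    return im,d,c
def cloud(name):
    z=np.load(f'pics/{name}.npz'); K=z['K'];d=z['d']
    v,u=np.mgrid[0:400,0:640].astype(float)
    D=np.array([float(z['k1']),0,0,0,0])
    p=cv2.undistortPoints(np.stack([u.ravel(),v.ravel()],1)[:,None],K,D).reshape(400,640,2)
    P=np.stack([p[...,0]*d,-p[...,1]*d,-d],-1)
    T=z['T']; return P@T[:3,:3].T+T[:3,3],z['im'],d
def rot():
    q=get_state()['orientation']; return R.from_quat([q[1],q[2],q[3],q[0]])
E
python3 - <<'E'
from h import *
s=get_state(); print(s); print(rot().as_matrix().round(3))
for n in ['top','side']: look(n,n+'0')
E
```

```text
{'clock': 0.0, 'joint_pos': array([ 1.09041168e+00,  3.13965391e-01,  4.49292789e-02,  1.30358983e+00,
       -1.12657741e-05,  1.43120232e+00]), 'qvel': array([ 0.00086401,  0.00097628,  0.00026819, -0.00034346, -0.00020246,
       -0.00115568]), 'tau': array([-1.11975492e-03, -4.80628932e+01,  2.98533565e+01,  1.94628682e-02,
       -1.93314982e-04,  2.47652480e-05]), 'tcp_pos': array([0.19194469, 0.54145308, 0.23040847]), 'orientation': array([-2.73696663e-04,  1.69571884e-01,  9.85517397e-01, -8.72924537e-04]), 'wrist_force': array([0.6503125 , 0.05096278, 0.2074478 ]), 'ft_torque': array([-0.01083036,  0.0174061 ,  0.00070665]), 'grip_force': 0.0, 'finger_gap': 0.08536250153400134}
[[-0.942  0.334 -0.001]
 [ 0.334  0.942 -0.002]
 [ 0.    -0.002 -1.   ]]
```

View pics/top0.png

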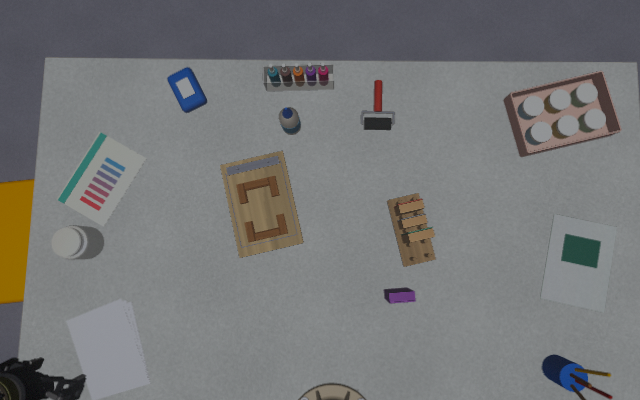

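View pics/side0.png

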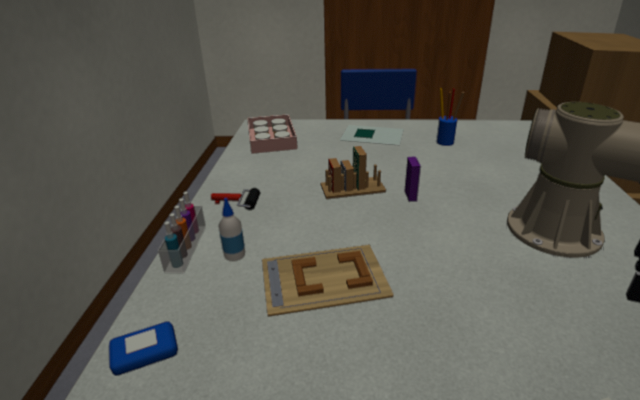

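The top view shows the board at about (262,205), the rack at (412,230) with three block tops at (411,207), (414,221) and (421,235), and the purple decoy at (400,296). In the side view the tall green block is the one nearest the robot, at (359,167).

```bash
python3 - <<'E'
from h import *
P,im,d=cloud('top0')
for u,v in [(262,208),(411,207),(414,221),(421,235),(408,255),(238,248),(400,296),(377,124),(289,115),(350,200),(270,235),(262,187)]: print(u,v,P[v,u].round(4))
z=np.load('pics/top0.npz');print(z['K'],z['k1'],z['T'].round(3))
a=cv2.resize(im[180:310,375:450],None,fx=4.5,fy=4.5,interpolation=cv2.INTER_CUBIC)
b=cv2.resize(im[145:265,215:310],None,fx=4.5,fy=4.5,interpolation=cv2.INTER_CUBIC)
h=max(a.shape[0],b.shape[0]);o=np.zeros((h,a.shape[1]+b.shape[1],3),np.uint8);o[:a.shape[0],:a.shape[1]]=a;o[:b.shape[0],a.shape[1]:]=b
cv2.imwrite('pics/crop.png',o[:,:,::-1]);print(o.shape,a.shape)
E
```

```text
262 208 [0.544  0.1907 0.0064]
411 207 [ 0.5439 -0.1827  0.0886]
414 221 [ 0.5106 -0.1907  0.0828]
421 235 [ 0.4757 -0.2003  0.1189]
408 255 [ 0.4286 -0.1876  0.0116]
238 248 [0.4393 0.2486 0.0099]
400 296 [ 0.3345 -0.1526  0.1096]
377 124 [ 0.7648 -0.1054  0.0318]
289 115 [0.7598 0.1147 0.1169]
350 200 [ 0.5692 -0.0387 -0.001 ]
270 235 [0.4736 0.1657 0.0197]
262 187 [0.5991 0.1922 0.0079]
[[448.62646113   0.         326.68850656]
 [  0.         448.62646113 201.50772326]
 [  0.           0.           1.        ]] 0.01495067244556496 [[ 0.016  0.994 -0.112  0.433]
 [-1.     0.014 -0.017  0.002]
 [-0.016  0.112  0.994  1.168]
 [ 0.     0.     0.     1.   ]]
(585, 766, 3) (585, 338, 3)
```

View pics/crop.png

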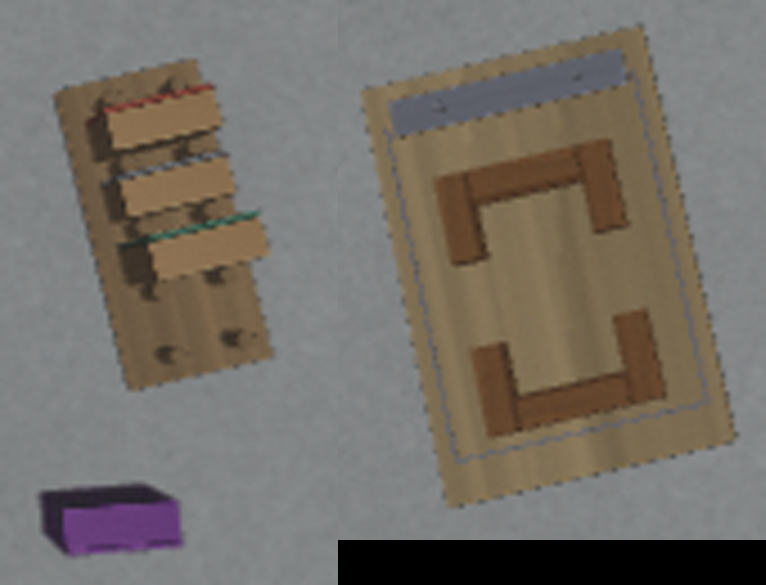

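The crop shows the green block in the second slot from the robot. Rack corners are at crop (55,92), (195,60), (272,355) and (130,390); board corners at (362,90), (643,27), (735,440) and (452,507). The well opening is between the brown strips. Next I fit both poses.

```bash
cat >> h.py <<'E'
def pix2z(name,uv,h):
    z=np.load(f'pics/{name}.npz');K=z['K'];D=np.array([float(z['k1']),0,0,0,0]);T=z['T']
    p=cv2.undistortPoints(np.array(uv,float).reshape(-1,1,2),K,D).reshape(-1,2)
    r=np.c_[p[:,0],-p[:,1],-np.ones(len(p))]@T[:3,:3].T
    return T[:3,3]+r*((h-T[2,3])/r[:,2])[:,None]
def fit2d(m,w):
    m=np.array(m,float);w=np.array(w,float)[:,:2];a=m-m.mean(0);b=w-w.mean(0)
    th=np.arctan2((a[:,0]*b[:,1]-a[:,1]*b[:,0]).sum(),(a*b).sum());c,s=np.cos(th),np.sin(th);Q=np.array([[c,-s],[s,c]])
    t=w.mean(0)-Q@m.mean(0);return t,np.degrees(th),np.linalg.norm(m@Q.T+t-w,axis=1)
E
python3 - <<'E'
from h import *
def c(p,ox,oy,x0=0): p=np.array(p,float);return np.c_[ox+(p[:,0]-x0+.5)/4.5-.5,oy+(p[:,1]+.5)/4.5-.5]
r=c([(55,92),(195,60),(272,355),(130,390)],375,180)
b=c([(362,90),(643,27),(735,440),(452,507)],215,145,338)
print('rack',fit2d([(88,42),(88,-42),(-88,-42),(-88,42)],pix2z('top0',r,.012)*1000))
print('board',fit2d([(140,85),(140,-85),(-110,-85),(-110,85)],pix2z('top0',b,.009)*1000))
g=c([(150,245),(263,217),(268,254),(160,281)],375,180)
print('greentop',fit2d([(12,30),(12,-30),(-12,-30),(-12,30)],pix2z('top0',g,.122)*1000), pix2z('top0',g,.122).round(3))
P,im,d=cloud('top0')
m=(P[...,2]>.112)&(P[...,2]<.135)&(P[...,0]>.42)&(P[...,0]<.52)&(P[...,1]<-.1)&(P[...,1]>-.3)
print(cv2.minAreaRect((P[m][:,:2]*1000).astype(np.float32)),m.sum(),np.median(P[m],0))
E
```

```text
rack (array([ 494.58054189, -194.84853019]), np.float64(14.13822419715469), array([1.1591223 , 1.57789201, 1.72222221, 0.97504576]))
board (array([541.83326845, 189.07678397]), np.float64(14.068687910791772), array([0.73416314, 1.79222   , 2.12223706, 2.29228728]))
greentop (array([ 475.55085097, -200.48479062]), np.float64(14.42981521034903), array([2.71481788, 2.36543516, 3.29125961, 2.37211297])) [[ 0.477 -0.17   0.122]
 [ 0.493 -0.228  0.122]
 [ 0.474 -0.23   0.122]
 [ 0.459 -0.175  0.122]]
((477.64813232421875, -199.2332763671875), (24.246904373168945, 60.640411376953125), 14.15259075164795) 277 [ 0.47764408 -0.19822186  0.12107159]
```

```bash
cat >> h.py <<'E'
def to(xyz,yaw,pitch=0):
    """tool-frame delta to TCP xyz (m); tool y along yaw+90deg, pitch about tool y (deg); 0=down"""
    s=get_state();A=rot();c,sn=np.cos(np.radians(yaw)),np.sin(np.radians(yaw))
    B=R.from_matrix(np.array([[-c,-sn,0],[-sn,c,0],[0,0,-1]]).T)*R.from_euler('y',pitch,degrees=True)
    d=A.inv().apply(np.array(xyz)-s['tcp_pos']);w=(A.inv()*B).as_rotvec(degrees=True)
    print('shift mm',(d*1000).round(1),'rot',w.round(2),'| len',round(np.linalg.norm(d)*1000,1),round(np.linalg.norm(w),1))
def st():
    s=get_state();print('t',round(s['clock'],2),'tcp',s['tcp_pos'].round(4),'F',s['wrist_force'].round(2),'gap',round(s['finger_gap'],4),'grip',round(s['grip_force'],1),'j',s['joint_pos'].round(2),'z',rot().as_matrix()[:,2].round(3))
E
python3 - <<'E'
from h import *
B=R.from_matrix(np.array([[-np.cos(.2457),-np.sin(.2457),0],[-np.sin(.2457),np.cos(.2457),0],[0,0,-1]]).T); print(B.as_matrix())
to((.50,.18,.30),14.1)
E
```

```text
[[-0.9699673  -0.24323536  0.        ]
 [-0.24323536  0.9699673   0.        ]
 [-0.          0.         -1.        ]]
shift mm [-411.1 -237.9  -69.2] rot [ -0.09  -0.04 -33.62] | len 480.0 33.6
```

>>> {"name": "drive_tool", "arguments": {"deltas": [[[0,-0.05,-0.03,-0.03,0,0,-5],[0,-0.411,-0.238,-0.07,0,0,-33.6],[0,-0.411,-0.238,-0.07,0,0,-33.6],[0,-0.411,-0.238,-0.07,0,0,-33.6],[0,-0.411,-0.238,-0.07,0,0,-33.6],[0,-0.411,-0.238,-0.07,0,0,-33.6],[0,-0.411,-0.238,-0.07,0,0,-33.6],[0,-0.411,-0.238,-0.07,0,0,-33.6],[0,-0.411,-0.238,-0.07,0,0,-33.6],[0,-0.411,-0.238,-0.07,0,0,-33.6],[0,-0.411,-0.238,-0.07,0,0,-33.6]]]}}

```text
clock: 1.48
tcp_pos: [0.4991, 0.1813, 0.3011]
orientation: [-0.0, -0.123, 0.992, 0.0]
wrist_force: [-0.0, -0.1, 0.5]
finger_gap: 0.0851
grip_force: 0.0
```

```bash
python3 - <<'E'
from h import *
st(); look('wrist','w1'); to((.5274,-.1865,.20),14.1,0); to((.5274,-.1865,.1583),14.1,40)
E
```

```text
t 1.48 tcp [0.4991 0.1813 0.3011] F [-0.03 -0.08  0.49] gap 0.0851 grip 0.0 j [ 0.2   0.22  0.09  1.44  0.   -0.05] z [-0.001  0.    -1.   ]
shift mm [  62.7 -363.6  101.2] rot [ 0.01 -0.02  0.1 ] | len 382.6 0.1
shift mm [  62.7 -363.6  142.9] rot [-2.000e-02  3.998e+01  1.000e-01] | len 395.7 40.0
```

View pics/w1.png

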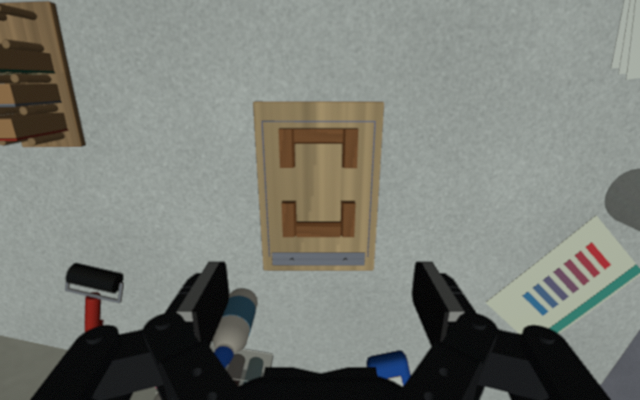

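The wrist view shows the board square in the picture, with corners at about (253,101), (384,101), (374,270) and (263,271). I refine these and get the well pose.

```bash
python3 - <<'E'
from h import *
P,im,d=cloud('w1')
uv=[(253,101),(384,101),(374,270),(263,271)]
print(fit2d([(-110,-85),(-110,85),(140,85),(140,-85)],pix2z('w1',uv,.009)*1000))
# segment strips: reddish brown within board
hsv=cv2.cvtColor(im,cv2.COLOR_RGB2HSV)
m=(P[...,2]>.015)&(P[...,2]<.028)&(np.hypot(P[...,0]-.542,P[...,1]-.189)<.085)
q=(P[m][:,:2]*1000).astype(np.float32); print(m.sum(),cv2.minAreaRect(q),'exp 153x103?',np.median(P[m][:,2]))
c=im[95:275,245:395]; cv2.imwrite('pics/cw1.png',cv2.resize(c,None,fx=3.3,fy=3.3,interpolation=cv2.INTER_CUBIC)[:,:,::-1])
E
```

```text
(array([543.82403739, 189.35017057]), np.float64(14.137775469864717), array([1.06922096, 0.52346429, 0.86312437, 0.9558838 ]))
3480 ((543.4541015625, 189.3446044921875), (153.10025024414062, 103.1400375366211), 14.118285179138184) exp 153x103? 0.020904201076729495
```

>>> {"name": "drive_tool", "arguments": {"deltas": [[[0,0.063,-0.364,0.1,0,0,0.1],[0,0.063,-0.364,0.1,0,0,0.1],[0,0.063,-0.364,0.1,0,0,0.1],[0,0.063,-0.364,0.1,0,0,0.1],[0,0.063,-0.364,0.1,0,0,0.1],[0,0.063,-0.364,0.1,0,0,0.1],[0,0.063,-0.364,0.1,0,0,0.1],[0,0.063,-0.364,0.1,0,0,0.1]]]}}

```text
clock: 2.52
tcp_pos: [0.5272, -0.1873, 0.2011]
orientation: [-0.0, -0.122, 0.993, 0.001]
wrist_force: [0.1, -1.2, -0.6]
finger_gap: 0.0852
grip_force: 0.0
```

View pics/cw1.png

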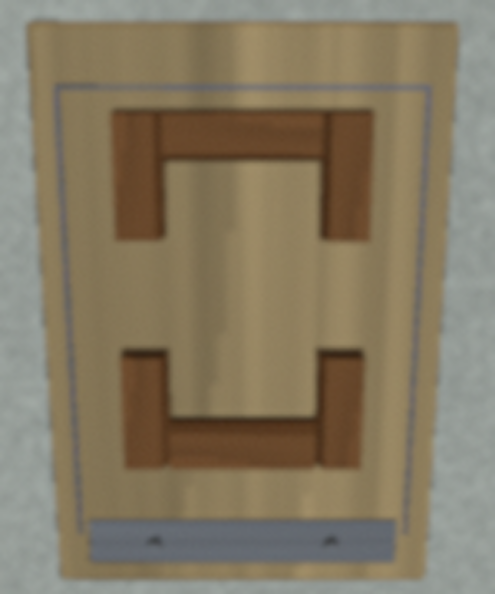

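The crop confirms the strips frame the well squarely. The well is at about (0.543, 0.189), yaw 14.1°, and the strip frame measures 153 x 103 mm as it should. Now the same check on the block's top.

```bash
python3 - <<'E'
from h import *
st(); look('wrist','w2'); P,im,d=cloud('w2')
m=(P[...,2]>.114)&(P[...,2]<.130)&(np.hypot(P[...,0]-.4775,P[...,1]+.199)<.05)
if m.sum()>50: print(m.sum(),cv2.minAreaRect((P[m][:,:2]*1000).astype(np.float32)),np.median(P[m],0))
to((.5274,-.1865,.1583),14.1,40)
E
```

```text
t 2.52 tcp [ 0.5272 -0.1873  0.2011] F [ 0.07 -1.2  -0.65] gap 0.0852 grip 0.0 j [-0.49  0.29 -0.05  1.22  0.   -0.73] z [-0.001  0.001 -1.   ]
3207 ((478.9195861816406, -201.2568359375), (24.111980438232422, 59.37620544433594), 14.077454566955566) [ 0.47833316 -0.20130609  0.12210654]
shift mm [ 0.   0.1 43.2] rot [ 5.e-02  4.e+01 -2.e-02] | len 43.2 40.0
```

>>> {"name": "drive_tool", "arguments": {"deltas": [[[0,-0.001,-0.001,0.0,0,10,0],[0,-0.001,-0.001,0.01,0,20,0],[0,-0.001,-0.001,0.02,0,30,0],[0,-0.001,-0.001,0.03,0,40,0],[0,-0.001,-0.001,0.043,0,40,0],[0,-0.001,-0.001,0.043,0,40,0],[0,-0.001,-0.001,0.043,0,40,0]]]}}

```text
clock: 3.45
tcp_pos: [0.5288, -0.1888, 0.1628]
orientation: [-0.336, -0.114, 0.934, -0.043]
wrist_force: [-0.4, -0.0, 1.2]
finger_gap: 0.0851
grip_force: 0.0
```

```bash
python3 - <<'E'
from h import *
st(); to((.4783,-.2003,.097),14.1,40)
E
```

```text
t 3.45 tcp [ 0.5288 -0.1888  0.1628] F [-0.38 -0.03  1.19] gap 0.0851 grip 0.0 j [-0.31  0.87  0.59  1.9  -0.34 -0.44] z [-0.618 -0.157 -0.771]
shift mm [-2.   1.3 83.8] rot [-0.09  0.4  -0.23] | len 83.8 0.5
```

>>> {"name": "drive_tool", "arguments": {"deltas": [[[0,0,0,0.03,0,0,0],[0,0,0,0.055,0,0,0],[0,0,0,0.072,0,0,0],[0,0,0,0.08,0,0,0],[0,0,0,0.08,0,0,0],[0,0,0,0.08,0,0,0]]]}}

```text
clock: 4.2
tcp_pos: [0.4795, -0.2015, 0.0986]
orientation: [-0.338, -0.114, 0.933, -0.042]
wrist_force: [-0.1, 0.3, 0.1]
finger_gap: 0.0854
grip_force: 0.0
```

```bash
python3 - <<'E'
from h import *
st(); to((.4783,-.2003,.097),14.1,40)
E
```

```text
t 4.2 tcp [ 0.4795 -0.2015  0.0986] F [-0.13  0.34  0.06] gap 0.0854 grip 0.0 j [-0.35  0.8   0.3   1.67 -0.37 -0.47] z [-0.621 -0.156 -0.768]
shift mm [-0.3  1.5  1.8] rot [ 0.01  0.16 -0.16] | len 2.3 0.2
```

>>> {"name": "drive_tool", "arguments": {"deltas": [[[40,0,0.001,0.001,0,0,0],[80,0,0.001,0.001,0,0,0],[110,0,0.001,0.001,0,0,0],[140,0,0.001,0.001,0,0,0],[180,0,0.001,0.001,0,0,0],[180,0,0.001,0.001,0,0,0],[180,0,0.001,0.001,0,0,0],[180,0,0.001,0.001,0,0,0]]], "newtons": 50}}

```text
clock: 5.2
tcp_pos: [0.478, -0.2004, 0.0965]
orientation: [-0.339, -0.114, 0.933, -0.042]
wrist_force: [2.9, 0.3, 5.4]
finger_gap: 0.0591
grip_force: 53.6
```

```bash
python3 - <<'E'
from h import *
st(); s=get_state(); p=s['tcp_pos']; to(p+[0,0,.03],14.1,40); to(p+[0,0,.15],14.1,40)
E
```

```text
t 5.2 tcp [ 0.478  -0.2004  0.0965] F [2.87 0.34 5.35] gap 0.0591 grip 53.6 j [-0.34  0.8   0.3   1.67 -0.36 -0.47] z [-0.623 -0.155 -0.766]
shift mm [ 19.3  -0.  -23. ] rot [ 0.08  0.02 -0.1 ] | len 30.0 0.1
shift mm [  96.4   -0.  -114.9] rot [ 0.08  0.02 -0.1 ] | len 150.0 0.1
```

>>> {"name": "drive_tool", "arguments": {"deltas": [[[180,0.0032,0,-0.0038,0,0,0],[180,0.0096,0,-0.0115,0,0,0],[180,0.0193,0,-0.023,0,0,0],[180,0.032,0,-0.0383,0,0,0],[180,0.045,0,-0.0536,0,0,0],[180,0.0577,0,-0.069,0,0,0],[180,0.07,0,-0.084,0,0,0],[180,0.083,0,-0.1,0,0,0],[180,0.0964,0,-0.115,0,0,0],[180,0.0964,0,-0.115,0,0,0],[180,0.0964,0,-0.115,0,0,0]]]}}

```text
clock: 6.58
tcp_pos: [0.478, -0.2004, 0.2459]
orientation: [-0.339, -0.114, 0.933, -0.042]
wrist_force: [-0.7, 0.7, -0.5]
finger_gap: 0.0591
grip_force: 53.8
```

```bash
python3 - <<'E'
from h import *
st(); look('side','s1'); to((.55,0.0,.25),14.1,40); to((.55,0.0,.10),14.1,-50)
im=np.load('pics/s1.npz')['im'];cv2.imwrite('pics/s1c.png',cv2.resize(im[80:260,220:460],None,fx=3,fy=3)[:,:,::-1])
E
```

```text
t 6.58 tcp [ 0.478  -0.2004  0.2459] F [-0.72  0.65 -0.46] gap 0.0591 grip 53.8 j [-0.34  0.73  0.53  1.98 -0.36 -0.47] z [-0.624 -0.155 -0.766]
shift mm [-87.9 177.  -79.4] rot [ 0.11 -0.03 -0.08] | len 213.0 0.1
shift mm [-184.4  176.9   35.4] rot [ 2.000e-02 -9.003e+01 -1.500e-01] | len 258.0 90.0
```

View pics/s1c.png

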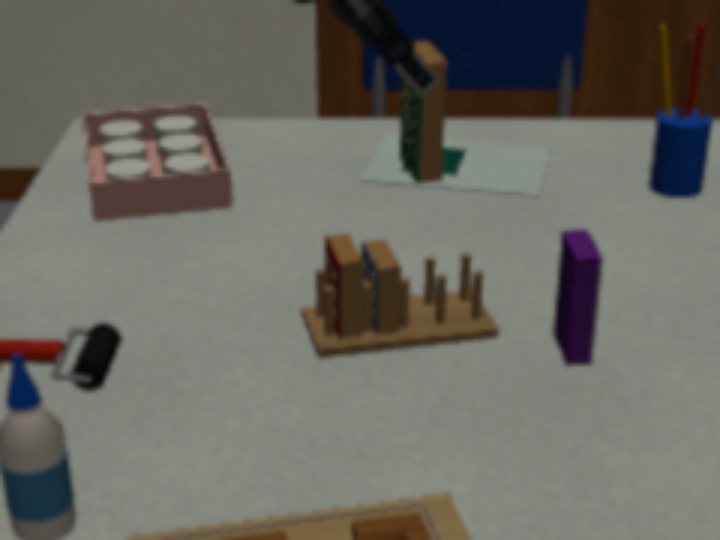

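The block hangs upright in the fingers at crop (425,110), clear of the rack. The red and grey blocks are still in their slots.

```bash
python3 - <<'E'
from h import *
to((.56,-0.005,.25),14.1,40); to((.56,-.005,.15),14.1,-50)
E
```

```text
shift mm [-94.4 169.7 -84.9] rot [ 0.11 -0.03 -0.08] | len 212.0 0.1
shift mm [-158.8  169.7   -8.3] rot [ 2.000e-02 -9.003e+01 -1.500e-01] | len 232.5 90.0
```

>>> {"name": "drive_tool", "arguments": {"deltas": [[[180,-0.015,0.03,-0.014,0,0,0],[180,-0.04,0.075,-0.036,0,0,0],[180,-0.065,0.12,-0.058,0,-4,0],[180,-0.083,0.15,-0.075,0,-12,0],[180,-0.0944,0.1697,-0.085,0,-20,0],[180,-0.0944,0.1697,-0.085,0,-29,0],[180,-0.0944,0.1697,-0.085,0,-38,0],[180,-0.0944,0.1697,-0.085,0,-47,0],[180,-0.0944,0.1697,-0.085,0,-56,0],[180,-0.0944,0.1697,-0.085,0,-65,0],[180,-0.0944,0.1697,-0.085,0,-74,0],[180,-0.0944,0.1697,-0.085,0,-80,0]]]}}

```text
clock: 8.12
tcp_pos: [0.5578, -0.0047, 0.2489]
orientation: [0.34, -0.114, 0.933, 0.042]
wrist_force: [-0.4, 0.4, -2.1]
finger_gap: 0.0588
grip_force: 53.9
```

```bash
python3 - <<'E'
from h import *
st(); to((.56,-.005,.25),14.1,-50); to((.56,-.005,.06),14.1,-50)
E
```

```text
t 8.12 tcp [ 0.5578 -0.0047  0.2489] F [-0.38  0.37 -2.09] gap 0.0588 grip 53.9 j [-0.35 -0.2  -0.7   0.46  0.37 -0.48] z [ 0.625  0.156 -0.765]
shift mm [-2.3 -0.9  0.5] rot [-0.07 -9.93 -0.16] | len 2.5 9.9
shift mm [120.   -1.1 145.9] rot [-0.07 -9.93 -0.16] | len 188.9 9.9
```

>>> {"name": "drive_tool", "arguments": {"deltas": [[[180,0.012,0,0.015,0,-5,0],[180,0.035,0,0.042,0,-10,0],[180,0.06,0,0.072,0,-10,0],[180,0.085,0,0.103,0,-10,0],[180,0.105,0,0.127,0,-10,0],[180,0.12,0,0.146,0,-10,0],[180,0.12,0,0.146,0,-10,0],[180,0.12,0,0.146,0,-10,0]]]}}

```text
clock: 9.12
tcp_pos: [0.5919, -0.0158, 0.0789]
orientation: [0.4, -0.116, 0.907, 0.06]
wrist_force: [0.1, -0.3, -0.8]
finger_gap: 0.0592
grip_force: 54.3
```

```bash
python3 - <<'E'
from h import *
st(); look('wrist','w3'); look('side','s3'); P,im,d=cloud('w3')
to((.56,-.005,.02),14.1,-50)
# plane of carved/upper face near block
import itertools
m=(np.hypot(P[...,0]-.59,P[...,1]-.003)<.06)&(P[...,2]>.04)&(P[...,2]<.12)&(d>0)
q=P[m];print(len(q))
a=im[100:260,220:460] if False else np.load('pics/s3.npz')['im'][120:280,240:420]
cv2.imwrite('pics/s3c.png',np.hstack([cv2.resize(a,(400,356)),cv2.resize(im,(400,356))])[:,:,::-1])
E
```

```text
t 9.12 tcp [ 0.5919 -0.0158  0.0789] F [ 0.12 -0.28 -0.82] gap 0.0592 grip 54.3 j [-0.41  0.15 -1.03 -0.32  0.49 -0.48] z [ 0.712  0.201 -0.673]
shift mm [63.7 18.1 19.3] rot [ 1.19 -2.22 -0.07] | len 69.0 2.5
14932
```

View pics/s3c.png

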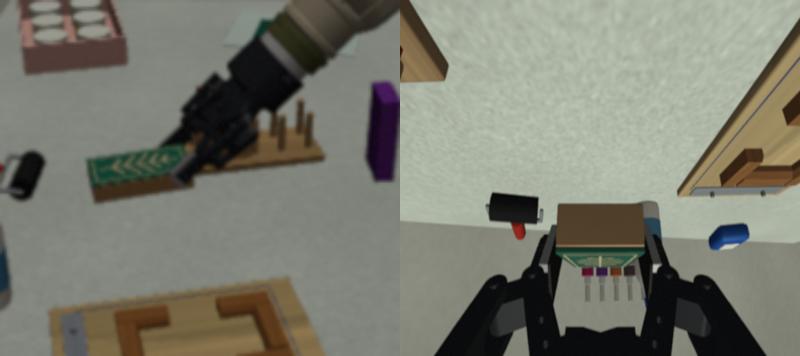

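The block is held with its green face up, almost flat. Joint 3 reached its limit, so the lay-down spot moves farther out, to x ≈ 0.63. The roller is still clear there.

```bash
python3 - <<'E'
from h import *
B=R.from_matrix(np.array([[-.9699,-.2436,0],[-.2436,.9699,0],[0,0,-1]]).T)*R.from_euler('y',-50,degrees=True)
# delta from the likely commanded pose (.56,-.005,.06,-50)
for t in [(.63,-.02,.075),(.63,-.02,.03),(.63,-.02,.012)]: print((B.inv().apply(np.array(t)-[.56,-.005,.06])*1000).round(1))
to((.63,-.02,.075),14.1,-50)
E
```

```text
[-52.8 -31.6  39.6]
[-18.3 -31.6  68.5]
[ -4.5 -31.6  80.1]
shift mm [-20.2 -13.7  29.3] rot [ 1.19 -2.22 -0.07] | len 38.1 2.5
```

>>> {"name": "drive_tool", "arguments": {"deltas": [[[180,-0.01,-0.007,0.015,0.6,-1.1,0],[180,-0.02,-0.014,0.029,1.2,-2.2,0],[180,-0.02,-0.014,0.029,1.2,-2.2,0],[180,-0.02,-0.014,0.029,1.2,-2.2,0]]]}}

```text
clock: 9.72
tcp_pos: [0.6292, -0.0202, 0.0745]
orientation: [0.419, -0.111, 0.9, 0.052]
wrist_force: [-0.1, 0.4, -1.2]
finger_gap: 0.0588
grip_force: 54.3
```

```bash
python3 - <<'E'
from h import *
st(); to((.63,-.02,.075),14.1,-50);to((.63,-.02,.03),14.1,-50);to((.63,-.02,.014),14.1,-50)
E
```

```text
t 9.72 tcp [ 0.6292 -0.0202  0.0745] F [-0.07  0.39 -1.16] gap 0.0588 grip 54.3 j [-0.38  0.24 -1.   -0.43  0.47 -0.43] z [ 0.742  0.187 -0.644]
shift mm [-0.9  0.   0.3] rot [ 0.03 -0.09 -0.09] | len 0.9 0.1
shift mm [33.5 -0.  29.2] rot [ 0.03 -0.09 -0.09] | len 44.5 0.1
shift mm [45.8 -0.1 39.6] rot [ 0.03 -0.09 -0.09] | len 60.5 0.1
```

>>> {"name": "drive_tool", "arguments": {"deltas": [[[180,0.01,0,0.0085,0,0,0],[180,0.022,0,0.019,0,0,0],[180,0.031,0,0.027,0,0,0],[180,0.0335,0,0.029,0,0,0],[180,0.0335,0,0.029,0,0,0]]]}}

```text
clock: 10.35
tcp_pos: [0.6325, -0.021, 0.0305]
orientation: [0.418, -0.111, 0.9, 0.053]
wrist_force: [-0.2, -0.2, -0.9]
finger_gap: 0.0591
grip_force: 54.3
```

```bash
python3 - <<'E'
from h import *
st(); look('wrist','w4'); look('side','s4'); P,im,d=cloud('s4')
g=(im[...,1].astype(int)>im[...,0]+15)&(P[...,2]<.08)&(P[...,2]>.02)&(np.hypot(P[...,0]-.65,P[...,1])<.09)
q=P[g]; print(len(q),q.min(0),q.max(0))
A=np.c_[q[:,:2]-q[:,:2].mean(0),np.ones(len(q))];c=np.linalg.lstsq(A,q[:,2],rcond=None)[0];print('slopes deg',np.degrees(c[:2]),'mean',q.mean(0),c[2])
r=q[:,2]-A@c; print(r.std())
E
```

```text
t 10.35 tcp [ 0.6325 -0.021   0.0305] F [-0.24 -0.25 -0.92] gap 0.0591 grip 54.3 j [-0.38  0.36 -1.03 -0.58  0.46 -0.43] z [ 0.741  0.187 -0.645]
433 [ 0.61060533 -0.05834383  0.04031401] [0.72113881 0.02763327 0.04694804]
slopes deg [-0.22194966 -0.00657665] mean [ 0.66613286 -0.01365984  0.04348888] 0.04348888419307547
0.0009631806000587576
```

```bash
python3 - <<'E'
from h import *
to((.65,-.018,.0305),14.1,-50);to((.65,-.018,.015),14.1,-50);to((.65,-.018,.0105),14.1,-50)
E
```

```text
shift mm [-10.9  -1.3  13.7] rot [ 0.06 -0.14 -0.07] | len 17.5 0.2
shift mm [ 1.  -1.3 23.7] rot [ 0.06 -0.14 -0.07] | len 23.7 0.2
shift mm [ 4.4 -1.3 26.6] rot [ 0.06 -0.14 -0.07] | len 27.0 0.2
```

>>> {"name": "drive_tool", "arguments": {"deltas": [[[180,-0.005,-0.001,0.007,0,0,0],[180,-0.011,-0.001,0.0137,0,0,0],[180,-0.006,-0.001,0.018,0,0,0],[180,-0.002,-0.001,0.0215,0,0,0],[180,0.001,-0.001,0.0237,0,0,0],[180,0.001,-0.001,0.0237,0,0,0],[180,0.001,-0.001,0.0237,0,0,0]]]}}

```text
clock: 11.32
tcp_pos: [0.6497, -0.0177, 0.0144]
orientation: [0.418, -0.111, 0.9, 0.053]
wrist_force: [0.1, -0.3, -0.5]
finger_gap: 0.0592
grip_force: 54.3
```

```bash
cat >> h.py <<'E'
def face(name,c,r,zlo,zhi):
    P,im,d=cloud(name)
    g=(im[...,1].astype(int)>im[...,0]+15)&(P[...,2]<zhi)&(P[...,2]>zlo)&(np.hypot(P[...,0]-c[0],P[...,1]-c[1])<r)
    q=P[g];A=np.c_[q[:,:2]-q[:,:2].mean(0),np.ones(len(q))];k=np.linalg.lstsq(A,q[:,2],rcond=None)[0]
    print(name,len(q),'slopes',np.degrees(k[:2]).round(2),'mean',q.mean(0).round(4),cv2.minAreaRect((q[:,:2]*1000).astype(np.float32)))
E
python3 - <<'E'
from h import *
st(); look('side','s5'); face('s5',(.68,-.01),.09,.005,.08)
to((.65,-.018,.0105),14.1,-50)
E
```

```text
t 11.32 tcp [ 0.6497 -0.0177  0.0144] F [ 0.08 -0.3  -0.48] gap 0.0592 grip 54.3 j [-0.36  0.42 -1.   -0.63  0.45 -0.42] z [ 0.741  0.187 -0.645]
s5 436 slopes [-0.22  0.08] mean [ 0.6837 -0.0105  0.027 ] ((678.5520629882812, -10.327880859375), (109.81647491455078, 64.00785064697266), 13.098841667175293)
shift mm [ 3.1 -0.3  2.7] rot [ 0.06 -0.16 -0.09] | len 4.1 0.2
```

>>> {"name": "drive_tool", "arguments": {"deltas": [[[180,0.0008,0,0.0006,0,0,0],[180,0.0015,0,0.0013,0,0,0],[180,0.0019,0,0.0016,0,0,0],[180,0.0023,0,0.0019,0,0,0],[180,0.0023,0,0.0019,0,0,0]]]}}

```text
clock: 12.0
tcp_pos: [0.6498, -0.0177, 0.0116]
orientation: [0.418, -0.111, 0.9, 0.053]
wrist_force: [-0.2, -0.4, -0.9]
finger_gap: 0.0585
grip_force: 54.3
```

```bash
python3 - <<'E'
from h import *
st(); look('side','s6'); face('s6',(.68,-.01),.09,.005,.08)
E
```

```text
t 12.0 tcp [ 0.6498 -0.0177  0.0116] F [-0.25 -0.44 -0.95] gap 0.0585 grip 54.3 j [-0.36  0.43 -1.   -0.64  0.45 -0.42] z [ 0.741  0.187 -0.645]
s6 436 slopes [-0.37  0.33] mean [ 0.6839 -0.0105  0.0241] ((678.984375, -11.378150939941406), (109.86693572998047, 63.321998596191406), 13.582900047302246)
```

Face at 24.1 mm with no contact force yet. I go down a further 1 mm in small steps.

>>> {"name": "drive_tool", "arguments": {"deltas": [[[180,0.0004,0,0.0003,0,0,0],[180,0.0008,0,0.0006,0,0,0],[180,0.0008,0,0.0006,0,0,0],[180,0.0008,0,0.0006,0,0,0]]]}}

```text
clock: 12.55
tcp_pos: [0.6501, -0.0176, 0.0112]
orientation: [0.419, -0.111, 0.9, 0.053]
wrist_force: [-3.0, -0.5, 6.5]
finger_gap: 0.0591
grip_force: 55.1
```

```bash
python3 - <<'E'
from h import *
st(); s=get_state();print(s['ft_torque'])
E
```

```text
t 12.55 tcp [ 0.6501 -0.0176  0.0112] F [-3.02 -0.5   6.47] gap 0.0591 grip 55.1 j [-0.36  0.43 -1.   -0.64  0.45 -0.42] z [ 0.742  0.188 -0.644]
[0.13204497 0.32438134 0.17025233]
```

>>> {"name": "drive_tool", "arguments": {"deltas": [[[180,-0.0004,0,-0.0003,0,0,0],[180,-0.0004,0,-0.0003,0,0,0],[60,-0.0004,0,-0.0003,0,0,0],[0,-0.0004,0,-0.0003,0,0,0],[0,-0.0004,0,-0.0003,0,0,0],[0,-0.0004,0,-0.0003,0,0,0],[0,-0.0004,0,-0.0003,0,0,0]]], "newtons": 20}}

```text
clock: 13.42
tcp_pos: [0.6497, -0.0177, 0.011]
orientation: [0.418, -0.111, 0.9, 0.053]
wrist_force: [-0.7, -0.6, 0.7]
finger_gap: 0.0855
grip_force: 0.0
```

```bash
python3 - <<'E'
from h import *
st(); look('side','s7'); face('s7',(.68,-.01),.09,.005,.08)
E
```

```text
t 13.43 tcp [ 0.6497 -0.0177  0.011 ] F [-0.71 -0.58  0.71] gap 0.0855 grip 0.0 j [-0.36  0.43 -1.   -0.64  0.45 -0.42] z [ 0.741  0.187 -0.645]
s7 464 slopes [0.06 0.32] mean [ 0.6806 -0.0106  0.024 ] ((679.4942626953125, -13.790454864501953), (111.5350341796875, 70.93199920654297), 20.10500717163086)
```

>>> {"name": "drive_tool", "arguments": {"deltas": [[[0,-0.008,0,-0.007,0,0,0],[0,-0.023,0,-0.02,0,0,0],[0,-0.05,0,-0.043,0,0,0],[0,-0.085,0,-0.072,0,0,0],[0,-0.114,0,-0.098,0,8,0],[0,-0.114,0,-0.098,0,17,0],[0,-0.114,0,-0.098,0,27,0],[0,-0.114,0,-0.098,0,37,0],[0,-0.114,0,-0.098,0,46,0],[0,-0.114,0,-0.098,0,50,0],[0,-0.114,0,-0.098,0,50,0]]]}}

```text
clock: 14.85
tcp_pos: [0.6496, -0.0177, 0.161]
orientation: [-0.002, -0.123, 0.992, 0.001]
wrist_force: [-0.0, -0.4, -0.1]
finger_gap: 0.0854
grip_force: 0.0
```

```bash
python3 - <<'E'
from h import *
st(); look('wrist','w8'); look('top','t8'); face('w8',(.68,-.01),.09,.012,.04); face('t8',(.68,-.01),.09,.012,.04)
P,im,d=cloud('w8'); m=(P[...,2]>.015)&(P[...,2]<.035)&(np.hypot(P[...,0]-.68,P[...,1]+.01)<.09); print(m.sum(),cv2.minAreaRect((P[m][:,:2]*1000).astype(np.float32)))
a=np.load('pics/t8.npz')['im'][100:300,200:460]
cv2.imwrite('pics/t8c.png',np.vstack([cv2.resize(im,(460,290)),cv2.resize(a,(460,300))])[:,:,::-1])
E
```

```text
t 14.85 tcp [ 0.6496 -0.0177  0.161 ] F [-0.04 -0.41 -0.09] gap 0.0854 grip 0.0 j [-0.15  0.49  0.13  1.22  0.   -0.4 ] z [-0.003  0.002 -1.   ]
w8 5357 slopes [-0.01  0.  ] mean [ 0.6736 -0.0126  0.0242] ((677.7470092773438, -11.454818725585938), (110.57979583740234, 59.92998504638672), 13.873847961425781)
t8 0 slopes [0. 0.] mean [nan nan nan] ((0.0, 0.0), (0.0, 0.0), 0.0)
7313 ((677.62451171875, -11.385635375976562), (110.70525360107422, 60.16853713989258), 13.96333122253418)h.py:37: RuntimeWarning: Mean of empty slice.
  q=P[g];A=np.c_[q[:,:2]-q[:,:2].mean(0),np.ones(len(q))];k=np.linalg.lstsq(A,q[:,2],rcond=None)[0]
  ret = um.true_divide(
h.py:38: RuntimeWarning: Mean of empty slice.
  print(name,len(q),'slopes',np.degrees(k[:2]).round(2),'mean',q.mean(0).round(4),cv2.minAreaRect((q[:,:2]*1000).astype(np.float32)))
```

View pics/t8c.png

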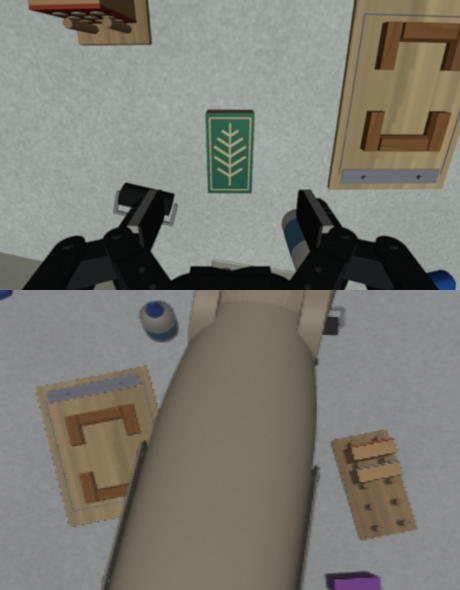

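The wrist view shows the block flat, green face up, at upper-image (230,150). The fit gives centre (0.6776, −0.0114) and yaw 14.0°. The other objects have not moved.

```bash
python3 - <<'E'
from h import *
to((.6776,-.0114,.06),14.0); to((.6776,-.0114,.004),14.0)
E
```

```text
shift mm [-30.4  -0.9 101.2] rot [ 0.12 -0.12  0.1 ] | len 105.7 0.2
shift mm [-30.5  -1.  157.2] rot [ 0.12 -0.12  0.1 ] | len 160.1 0.2
```

>>> {"name": "drive_tool", "arguments": {"deltas": [[[0,-0.01,0,0.015,0,0,0],[0,-0.022,-0.001,0.045,0.1,-0.1,0.1],[0,-0.03,-0.001,0.08,0.1,-0.1,0.1],[0,-0.0305,-0.001,0.11,0.1,-0.1,0.1],[0,-0.0305,-0.001,0.135,0.1,-0.1,0.1],[0,-0.0305,-0.001,0.15,0.1,-0.1,0.1],[0,-0.0305,-0.001,0.156,0.1,-0.1,0.1],[0,-0.0305,-0.001,0.156,0.1,-0.1,0.1],[0,-0.0305,-0.001,0.156,0.1,-0.1,0.1]]]}}

```text
clock: 16.08
tcp_pos: [0.6787, -0.0118, 0.0066]
orientation: [0.0, -0.122, 0.993, -0.0]
wrist_force: [-0.1, -0.9, -0.8]
finger_gap: 0.0854
grip_force: 0.0
```

```bash
python3 - <<'E'
from h import *
st(); to((.6776,-.0114,.005),14.0)
E
```

```text
t 16.07 tcp [ 0.6787 -0.0118  0.0066] F [-0.14 -0.85 -0.78] gap 0.0854 grip 0.0 j [-0.14  0.65  0.01  0.93 -0.   -0.38] z [ 0.001 -0.    -1.   ]
shift mm [1.  0.6 1.6] rot [-0.04  0.05 -0.01] | len 1.9 0.1
```

Now close gently, without lifting.

>>> {"name": "drive_tool", "arguments": {"deltas": [[[40,0.001,0.0005,0.001,0,0,0],[65,0.001,0.0005,0.001,0,0,0],[90,0.001,0.0005,0.001,0,0,0],[120,0.001,0.0005,0.001,0,0,0],[160,0.001,0.0005,0.001,0,0,0],[180,0.001,0.0005,0.001,0,0,0],[180,0.001,0.0005,0.001,0,0,0]]], "newtons": 40}}

```text
clock: 16.95
tcp_pos: [0.6771, -0.0114, 0.0049]
orientation: [-0.0, -0.122, 0.993, -0.0]
wrist_force: [-0.3, 1.3, 6.1]
finger_gap: 0.0593
grip_force: 45.1
```

```bash
python3 - <<'E'
from h import *
st(); to((.6776,-.0114,.085),14.1); to((.543,.1893,.085),14.1)
E
```

```text
t 16.95 tcp [ 0.6771 -0.0114  0.0049] F [-0.32  1.31  6.1 ] gap 0.0593 grip 45.1 j [-0.14  0.65  0.    0.93 -0.   -0.38] z [-0. -0. -1.]
shift mm [ -0.5  -0.1 -80.1] rot [-0.   -0.02 -0.1 ] | len 80.1 0.1
shift mm [ 81.6 227.2 -80.1] rot [-0.   -0.02 -0.1 ] | len 254.3 0.1
```

>>> {"name": "drive_tool", "arguments": {"deltas": [[[180,0,0,-0.008,0,0,0],[180,0,0,-0.028,0,0,0],[180,0,0,-0.055,0,0,0],[180,0.01,0.02,-0.075,0,0,0],[180,0.026,0.065,-0.08,0,0,0],[180,0.043,0.115,-0.08,0,0,0],[180,0.06,0.165,-0.08,0,0,0],[180,0.074,0.205,-0.08,0,0,0],[180,0.0815,0.227,-0.08,0,0,0],[180,0.0815,0.227,-0.08,0,0,0],[180,0.0815,0.227,-0.08,0,0,0]]]}}

```text
clock: 18.32
tcp_pos: [0.5437, 0.1885, 0.0845]
orientation: [-0.0, -0.121, 0.993, -0.0]
wrist_force: [0.3, 0.9, -0.8]
finger_gap: 0.059
grip_force: 44.5
```

```bash
python3 - <<'E'
from h import *
st(); look('wrist','w9'); look('side','s9');face('w9',(.543,.189),.09,.06,.13); face('s9',(.543,.189),.09,.06,.13)
P,im,d=cloud('w9'); m=(P[...,2]>.09)&(P[...,2]<.115)&(np.hypot(P[...,0]-.543,P[...,1]-.189)<.07);print(m.sum())
m=(P[...,2]>.015)&(P[...,2]<.028)&(np.hypot(P[...,0]-.542,P[...,1]-.189)<.1);print(m.sum())
to((.543,.1893,.04),14.1)
E
```

```text
t 18.32 tcp [0.5437 0.1885 0.0845] F [ 0.27  0.87 -0.77] gap 0.059 grip 44.5 j [ 0.19  0.4  -0.2   0.97 -0.   -0.05] z [-0.    -0.001 -1.   ]
w9 21623 slopes [ 0.03 -0.05] mean [0.5343 0.1854 0.1038] ((542.801025390625, 187.48988342285156), (106.94913482666016, 64.57166290283203), 13.884925842285156)
s9 615 slopes [-0.07  0.05] mean [0.5499 0.1918 0.1037] ((545.3187866210938, 187.6253662109375), (110.21334075927734, 62.569644927978516), 13.372415542602539)
30288
7257
shift mm [ 0.4  1.3 44.4] rot [-0.01 -0.04 -0.2 ] | len 44.4 0.2
```

>>> {"name": "drive_tool", "arguments": {"deltas": [[[180,0.0005,0.0005,0.008,0,0,-0.1],[180,0.001,0.001,0.022,0,0,-0.2],[180,0.001,0.001,0.036,0,0,-0.2],[180,0.001,0.001,0.046,0,0,-0.2],[180,0.001,0.001,0.05,0,0,-0.2],[180,0.001,0.001,0.05,0,0,-0.2],[180,0.001,0.001,0.05,0,0,-0.2]]]}}

```text
clock: 19.3
tcp_pos: [0.5419, 0.19, 0.0348]
orientation: [-0.0, -0.124, 0.992, 0.0]
wrist_force: [-0.5, 0.1, -0.6]
finger_gap: 0.0586
grip_force: 44.5
```

```bash
python3 - <<'E'
from h import *
st(); to((.5428,.1893,.014),14.1)
E
```

```text
t 19.3 tcp [0.5419 0.19   0.0348] F [-0.54  0.09 -0.59] gap 0.0586 grip 44.5 j [ 0.2   0.44 -0.27  0.86  0.   -0.05] z [-0.  0. -1.]
shift mm [-0.7 -0.9 20.8] rot [ 0.01 -0.02  0.1 ] | len 20.9 0.1
```

>>> {"name": "drive_tool", "arguments": {"deltas": [[[180,-0.0003,-0.0005,0.004,0,0,0],[180,-0.0005,-0.0007,0.008,0,0,0],[180,-0.0005,-0.0007,0.0105,0,0,0],[180,-0.0005,-0.0007,0.013,0,0,0],[180,-0.0005,-0.0007,0.013,0,0,0]]]}}

```text
clock: 19.92
tcp_pos: [0.542, 0.1893, 0.0211]
orientation: [-0.001, -0.124, 0.992, -0.0]
wrist_force: [-0.2, -0.1, -1.5]
finger_gap: 0.0593
grip_force: 44.5
```

```bash
python3 - <<'E'
from h import *
st(); print(get_state()['ft_torque'])
E
```

```text
t 19.93 tcp [0.542  0.1893 0.0211] F [-0.21 -0.14 -1.48] gap 0.0593 grip 44.5 j [ 0.2   0.46 -0.28  0.83  0.   -0.05] z [-0.002 -0.    -1.   ]
[-0.02638952  0.01854736 -0.01314601]
```

>>> {"name": "drive_tool", "arguments": {"deltas": [[[180,0,0,0.002,0,0,0],[180,0,0,0.004,0,0,0],[180,0,0,0.0055,0,0,0],[180,0,0,0.007,0,0,0],[180,0,0,0.007,0,0,0]]]}}

```text
clock: 20.55
tcp_pos: [0.5421, 0.1893, 0.0143]
orientation: [-0.001, -0.124, 0.992, -0.0]
wrist_force: [-0.5, -0.5, -0.1]
finger_gap: 0.0588
grip_force: 44.5
```

```bash
python3 - <<'E'
from h import *
st(); print(get_state()['ft_torque']); look('side','s10'); face('s10',(.543,.189),.09,.02,.06)
E
```

```text
t 20.55 tcp [0.5421 0.1893 0.0143] F [-0.53 -0.47 -0.07] gap 0.0588 grip 44.5 j [ 0.2   0.47 -0.29  0.81  0.   -0.05] z [-0.001 -0.    -1.   ]
[ 0.01195189  0.0236571  -0.08770681]
s10 587 slopes [-0.02 -0.01] mean [0.5488 0.1936 0.0334] ((544.3134765625, 188.4910888671875), (109.34115600585938, 64.31324768066406), 14.006689071655273)
```

Face at 33.4 mm and level. A little more until it touches.

>>> {"name": "drive_tool", "arguments": {"deltas": [[[180,0,0,0.0005,0,0,0],[180,0,0,0.001,0,0,0],[180,0,0,0.001,0,0,0],[180,0,0,0.001,0,0,0]]]}}

```text
clock: 21.1
tcp_pos: [0.5423, 0.1893, 0.0139]
orientation: [-0.0, -0.124, 0.992, -0.0]
wrist_force: [-1.6, -0.4, 6.4]
finger_gap: 0.0592
grip_force: 45.1
```

>>> {"name": "drive_tool", "arguments": {"deltas": [[[180,0,0,0.0005,0,0,0],[180,0,0,0.0005,0,0,0],[60,0,0,0.0005,0,0,0],[0,0,0,0.0005,0,0,0],[0,0,0,0.0005,0,0,0],[0,0,0,0.0005,0,0,0],[0,0,0,-0.01,0,0,0],[0,0,0,-0.035,0,0,0],[0,0,0,-0.07,0,0,0],[0,0,0,-0.11,0,0,0],[0,0,0,-0.13,0,0,0],[0,0,0,-0.13,0,0,0]]], "newtons": 20}}

```text
clock: 22.6
tcp_pos: [0.5439, 0.1897, 0.146]
orientation: [0.002, -0.124, 0.992, 0.0]
wrist_force: [-0.3, -0.5, -0.4]
finger_gap: 0.0853
grip_force: 0.0
```

```bash
python3 - <<'E'
from h import *
st(); look('wrist','w11'); look('side','s11'); face('w11',(.543,.189),.09,.026,.06); face('s11',(.543,.189),.09,.026,.06)
P,im,d=cloud('w11'); m=(P[...,2]>.015)&(P[...,2]<.028)&(np.hypot(P[...,0]-.542,P[...,1]-.189)<.098);print(cv2.minAreaRect((P[m][:,:2]*1000).astype(np.float32)))
a=np.load('pics/s11.npz')['im'][220:330,240:410]
cv2.imwrite('pics/t11.png',np.vstack([cv2.resize(im,(460,290)),cv2.resize(a,(460,300))])[:,:,::-1])
# presses: board (+43,+19),(-43,-19); well approx
c,s=np.cos(np.radians(14.1)),np.sin(np.radians(14.1))
for x,y in [(43,19),(-43,-19)]:
    p=np.array([543+c*x-s*y,189.3+s*x+c*y])/1000; print(p.round(4)); to((*p,.07),14.1)
E
```

```text
t 22.6 tcp [0.5439 0.1897 0.146 ] F [-0.3  -0.49 -0.36] gap 0.0853 grip 0.0 j [ 0.2   0.35 -0.11  1.1   0.   -0.05] z [ 0.004  0.001 -1.   ]
w11 6933 slopes [0.04 0.02] mean [0.5383 0.1875 0.0332] ((542.8245239257812, 188.61782836914062), (109.60797882080078, 59.593692779541016), 14.266215324401855)
s11 792 slopes [0.03 0.03] mean [0.5448 0.1916 0.033 ] ((544.5216064453125, 188.74867248535156), (109.1950454711914, 63.11894226074219), 14.255402565002441)
((544.4442138671875, 189.1239776611328), (153.5593719482422, 102.83995056152344), 14.090767860412598)
[0.5801 0.2182]
shift mm [-44.   18.7  73.1] rot [ 0.01 -0.08  0.09] | len 87.3 0.1
[0.5059 0.1604]
shift mm [ 42.1 -19.2  73.2] rot [ 0.01 -0.08  0.09] | len 86.6 0.1
```

View pics/t11.png

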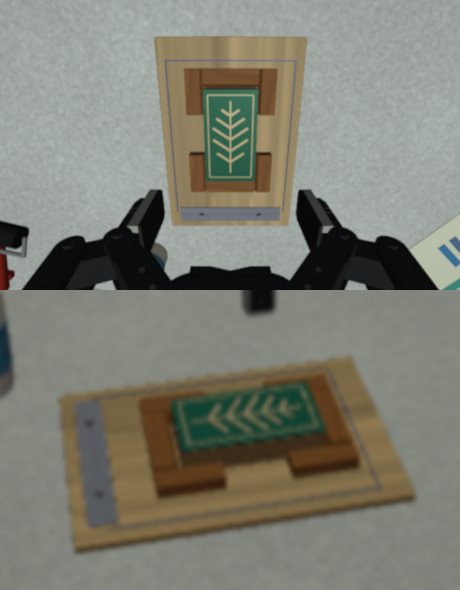

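The block is seated in the well, green face level at 33 mm, in both views (upper (230,135), lower (248,415)). Next I close the fingers and press the far left corner.

>>> {"name": "drive_tool", "arguments": {"deltas": [[[255,-0.01,0.005,0,0,0,0],[255,-0.03,0.012,0,0,0,0],[255,-0.044,0.0187,0.02,0,0,0],[255,-0.044,0.0187,0.05,0,0,0],[255,-0.044,0.0187,0.075,0,0,0],[255,-0.044,0.0187,0.092,0,0,0],[255,-0.044,0.0187,0.1,0,0,0],[255,-0.044,0.0187,0.104,0,0,0],[255,-0.044,0.0187,0.104,0,0,0],[255,-0.044,0.0187,0.104,0,0,0]]]}}

```text
clock: 23.95
tcp_pos: [0.5809, 0.2184, 0.0403]
orientation: [0.0, -0.124, 0.992, 0.0]
wrist_force: [-0.1, -0.1, -0.1]
finger_gap: -0.0001
grip_force: 0.0
```

```bash
python3 - <<'E'
from h import *
st(); to((.5801,.2182,.032),14.1)
E
```

```text
t 23.95 tcp [0.5809 0.2184 0.0403] F [-0.11 -0.1  -0.1 ] gap -0.0001 grip 0.0 j [ 0.23  0.52 -0.13  0.92  0.   -0.02] z [ 0.  0. -1.]
shift mm [0.9 0.  8.3] rot [0.01 0.03 0.09] | len 8.4 0.1
```

>>> {"name": "drive_tool", "arguments": {"deltas": [[[255,0,0,0.003,0,0,0],[255,0,0,0.005,0,0,0],[255,0,0,0.0065,0,0,0],[255,0,0,0.0075,0,0,0],[255,0,0,0.008,0,0,0],[255,0,0,0.008,0,0,0]]]}}

```text
clock: 24.7
tcp_pos: [0.5802, 0.2183, 0.033]
orientation: [-0.0, -0.124, 0.992, -0.0]
wrist_force: [-3.4, -0.6, 11.1]
finger_gap: 0.0005
grip_force: 5.4
```

>>> {"name": "drive_tool", "arguments": {"deltas": [[[255,0,0,-0.005,0,0,0],[255,0,0,-0.02,0,0,0],[255,0.02,-0.01,-0.03,0,0,0],[255,0.055,-0.024,-0.03,0,0,0],[255,0.086,-0.038,-0.03,0,0,0],[255,0.086,-0.038,-0.02,0,0,0],[255,0.086,-0.038,-0.01,0,0,0],[255,0.086,-0.038,-0.006,0,0,0],[255,0.086,-0.038,-0.006,0,0,0]]]}}

```text
clock: 25.82
tcp_pos: [0.5064, 0.1606, 0.0368]
orientation: [-0.001, -0.124, 0.992, 0.0]
wrist_force: [-0.3, 0.1, -0.0]
finger_gap: -0.0002
grip_force: 0.0
```

```bash
python3 - <<'E'
from h import *
st(); to((.5059,.1604,.032),14.1)
E
```

```text
t 25.82 tcp [0.5064 0.1606 0.0368] F [-0.33  0.15 -0.02] gap -0.0002 grip 0.0 j [ 0.16  0.37 -0.38  0.82  0.   -0.09] z [-0.002 -0.    -1.   ]
shift mm [ 0.5 -0.1  4.8] rot [ 0.02 -0.12  0.12] | len 4.8 0.2
```

>>> {"name": "drive_tool", "arguments": {"deltas": [[[255,0,0,0.002,0,0,0],[255,0,0,0.0035,0,0,0],[255,0,0,0.0045,0,0,0],[255,0,0,0.0053,0,0,0],[255,0,0,0.0053,0,0,0]]]}}

```text
clock: 26.45
tcp_pos: [0.5063, 0.1604, 0.0331]
orientation: [-0.0, -0.124, 0.992, 0.0]
wrist_force: [-1.2, -1.2, 6.2]
finger_gap: -0.0001
grip_force: 3.2
```

Both corners took more than 3 N at a height of 33 mm, so the block does not rock. Now retreat and check.

>>> {"name": "drive_tool", "arguments": {"deltas": [[[255,0,0,-0.005,0,0,0],[255,0,0,-0.03,0,0,0],[255,0,0,-0.07,0,0,0],[255,0,0,-0.12,0,0,0],[255,0,0,-0.16,0,0,0],[255,0,0,-0.18,0,0,0],[255,0,0,-0.18,0,0,0],[255,0,0,-0.18,0,0,0]]]}}

```text
clock: 27.45
tcp_pos: [0.5059, 0.1602, 0.2111]
orientation: [-0.001, -0.124, 0.992, -0.0]
wrist_force: [-0.8, 0.4, -0.4]
finger_gap: 0.0001
grip_force: 0.0
```

```bash
python3 - <<'E'
from h import *
st(); look('side','s12'); look('wrist','w12'); face('s12',(.543,.189),.09,.026,.06); face('w12',(.543,.189),.09,.026,.06)
P,im,d=cloud('s12');P0,im0,d0=cloud('s0') if False else cloud('side0')
df=np.abs(im.astype(int)-im0).max(2)
for n,(u,v,w) in dict(glue=(232,235,15),roller=(245,198,15),redgrey=(340,175,12),purple=(413,180,10)).items(): print(n,np.percentile(df[v-w:v+w,u-w:u+w],90))
E
```

```text
t 27.45 tcp [0.5059 0.1602 0.2111] F [-0.85  0.44 -0.4 ] gap 0.0001 grip 0.0 j [ 0.16  0.24 -0.11  1.23  0.   -0.09] z [-0.003 -0.    -1.   ]
s12 783 slopes [-0.03 -0.21] mean [0.5447 0.1919 0.033 ] ((544.126953125, 189.73281860351562), (109.6919174194336, 60.805564880371094), 13.751371383666992)
w12 3751 slopes [-0.   -0.03] mean [0.5367 0.188  0.0332] ((543.1006469726562, 188.55361938476562), (110.0163345336914, 59.09672927856445), 14.0245361328125)
glue 3.0
roller 3.0
redgrey 50.0
purple 3.0
```

```bash
python3 -c "
from h import *
print(hand_in())"
```

```text
the job is handed in; nothing more can be done
None
```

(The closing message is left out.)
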